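# Load the bead polisher with the scoop

## Robot

A 7-joint arm with a two-finger parallel gripper is mounted at the origin on the work surface. World frame = base frame: x ahead of the robot, y to its left, z up, the work surface at z = 0. Lengths are in mm, angles in degrees, forces in N, time in s.
With the tool pointing down it reaches from about 425 to 950 mm from the base axis. Payload 4.7 kg.
Tool frame: the origin (TCP) lies midway between the tips of the shut fingers; the grasp point (between the pads) lies r.grasp_offset behind it (r.grasp_offset is the distance from the TCP to the grasp point, in mm); z points along the fingers, y is the line along which they close (so a half turn about z gives the same grasp; the last joint's range is limited). The gripper opens to 87 mm and grips with 3 to 60 N. Pads are 19 mm wide; open, the fingers measure 117 mm over their backs; the gripper's body (75 mm by 190 mm) begins 51 mm behind the grasp point.
Start: joints at [-77.401, 26.849, -2.785, 87.806, 1.381, 65.374, -4.715], TCP at [166.17, 654.245, 222.573] pointing down, gripper open.
Joint ranges: [-148.3, 148.3], [-19.14, 114.17], [-79.39, 73.82], [5.75, 140.21], [-59.74, 239.74], [12.07, 113.84], [-152.46, 152.46]. Speed limits (degrees/s): [147.25, 147.25, 180, 180, 180, 180, 180].

## Interface

Orientations are given as a 3x3 rotation matrix whose columns are the frame's x, y, z axes.
In Python, from rig import state, cams, sign_off, r gives the robot as it stands.
- The arm moves only by the tool jog_arm, never from a script. Its argument "motion" is text: rows parted by semicolons, each of 7 numbers parted by spaces: the closure, from 0 (fully open) to 1 (shut), then the shift along the world's x, y, z in mm, then the turn, a rotation vector about the world's x, y, z in degrees. A call has 1 to 12 rows; each row is the pose to reach, as a shift and turn from the pose commanded when the call began; what a row does not reach only later rows make up. A row lasts 1/10 s, in which the tool goes at most 50 mm and 8.59 degrees, less where a joint would pass 70% of its speed; a pose out of reach is approached as far as the arm can. A call with a gripper value outside its range is refused whole. The fingers move at their own pace and stop on an object; "grip_force" is the grip in N (left out, the last holds). Time passes only in rows, so rows that repeat a pose let the fingers close. It gives the time, the measured TCP pose, the force, the opening and the grip force at its end, in the units of the state.
- state(): the state, without advancing time (a new reading comes with each control period).
- cams.get_image(name): name is "side" or "top"; returns the picture (384x512x3 uint8, blue, green, red); there is no depth.
- cams.camera_params(name): a dict with "K" (3x3 intrinsics, pixels), "k1" (the pictures are not rectified: a ray, as slopes to the right and down, at radius r is drawn at 1 + k1 r^2 times it, then the intrinsics apply), "origin" and "rotation" of the camera in the world. Camera axes: x right, y down, z forward; pixel columns grow to the right and rows downward; lengths in mm; the calibration is good to about 2 mm. A picture is of the moment at which its call begins. camera_params takes no time and is no camera call.
- sign_off(): hands the job in; it is judged then, once.
The state is a dict: "clock": time; "qpos": joint angles; "qd": joint speeds; "joint_torque": joint torques, N m; "tcp_pos": TCP position; "tool_rot": TCP orientation; "ft_force": force on the tool from outside, world axes, zero at the start; "ft_torque": the same for the moment, N m; "finger_gap": opening from 0.0 (shut) to 1.0 (fully open); "finger_force": force on a finger pad.
Only numpy, scipy, OpenCV 4.12 (cv2) and the standard library are available. Lean on these libraries where they do the work, as an engineer would, in place of code of your own. Each camera call takes 0.05 s, during which the arm holds its last target. There are 200 camera calls.

## Task

Take the scoop out of its stand (only its bowl can be grasped there), lay it upright on the open bench, let go and take it again by the handle; then scoop up brass blanks from the grey bin and tip at least four of the five, in one load, into the polisher's white bowl, without touching blanks with the fingers (one left over stays in the bin). Lay the scoop down upright on the open bench again, clear of the stand, and swing the polisher's hold-down arm, which stays up until the blanks are in, fully down across the bowl. Leave the jar, the steel block and the dish where they are.

Things in the scene. Friction and masses are not known exactly. Their poses are not given: they have to be found in the camera images.
- scoop: Scoop, mm: steel bowl 72 long x 52 wide x 27 high, walls 2, open above and at the front. Origin under the middle of its flat floor; x out of the mouth, z up; front edge x=36, back wall x=-36;  Wooden handle 14 wide (y) x 15 thick x 105 long rises backwards at 30 degrees from x=-36, z=22. 155 g. Starts level on the bench, handle in the stand's slot. Sizes in mm.
- scoop_lip (a point): Middle of the front edge of the scoop's floor (x=+36, z=0 of the scoop). Sizes in mm.
- scoop_middle (a point): Middle of the space inside the scoop's bowl (x=0, z=12 of the scoop). Sizes in mm.
- scoop_grip (a point): Point on the axis of the scoop's handle, 60 from the bowl and 45 from its end (x=-88, y=0, z=52 of the scoop). Sizes in mm.
- scoop_end (a point): End of the scoop's handle (x=-127, y=0, z=74.5 of the scoop). Sizes in mm.
- stand: Fixed dark wood block with a slot for the scoop's handle, mm: two cheeks 18 thick, 82 high, 22 apart, from x=-55 to 42, y=-29 to 29; open above and at +x. Origin on the bench in mid slot, axes as the parked scoop, whose bowl's middle is at x=92. No fingers fit beside the handle in the slot: the parked scoop can only be taken by its bowl. Sizes in mm.
- bin: Fixed grey open bin, mm: outside 188 (x) x 74 (y) x 38 high, walls 4 thick, floor 8 above the bench (inside 180 x 66 x 30 deep). Origin: centre of its underside. Inside, its +x end slopes at 45 degrees from the floor at x=57 to the rim at x=87; there a clear upright guard stands on the rim, inner face x=90, top 72 above the bench. The blanks lie in its +x half. Sizes in mm.
- polisher: Fixed polisher, mm: grey base 130 (x) x 156 (y) x 48 high; on it a white open bowl, rim 98 up, inner radius 53 at the rim and 38 at the floor, 45 deep. Origin under the bowl's centre, on the bench. At y=70 two posts, 118 high, carry the hinge of the hold-down arm. Sizes in mm.
- bowl_middle (a point): Middle of the space inside the polisher's bowl, 75 above the bench, 22 above its inner floor. Sizes in mm.
- bowl_rim (a point): Centre of the mouth of the polisher's bowl, 98 above the bench. Sizes in mm.
- holddown (a joint): Angle of the polisher's hold-down arm, rad: 0 = lowered, level across the bowl, at its stop; starts raised (about upright) at 1.45 to 1.75 and stays where it is left (stiff hinge, about 1.5 N at the knob). Hinge axis along the polisher's x; steel bar 12 wide x 6 thick, in mm. Sizes in mm.
- holddown_hinge (a point): Point on the arm's hinge axis (x=0, y=70, z=108 of the polisher). Sizes in mm.
- holddown_knob (a point): Centre of the black round grip at the arm's free end, 135 from the hinge: a cylinder, diameter 16, length 32, along the hinge axis. Lowered it is at x=0, y=-65, z=108 of the polisher; raised it is about 243 above the bench, over the hinge. Sizes in mm.
- blank0: Brass bead blank 1 of 5: barrel shape, diameter 16, length 14, 20 g, rounded edges; origin at its centre, z its axis. Sizes in mm.
- blank1: Brass bead blank 2 of 5: barrel shape, diameter 16, length 14, 20 g, rounded edges; origin at its centre, z its axis. Sizes in mm.
- blank2: Brass bead blank 3 of 5: barrel shape, diameter 16, length 14, 20 g, rounded edges; origin at its centre, z its axis. Sizes in mm.
- blank3: Brass bead blank 4 of 5: barrel shape, diameter 16, length 14, 20 g, rounded edges; origin at its centre, z its axis. Sizes in mm.
- blank4: Brass bead blank 5 of 5: barrel shape, diameter 16, length 14, 20 g, rounded edges; origin at its centre, z its axis. Sizes in mm.
- jar: Bystander: small clear jar with a white cap, diameter 56, 75 high; origin under its centre. Sizes in mm.
- anvil: Bystander: dark steel bench block 60 x 60 x 22 high; origin under its centre. Sizes in mm.
- dish: Bystander: white ceramic dish, diameter 84, 30 high; origin under its centre. Sizes in mm.
Not all that is in view belongs to the job. What is shaped like the bin but red is not meant.

How it is judged:
By the outcome, as a careful person would: the job done as asked, in the order asked, and still so for the second after the job is handed in, with the robot touching nothing.
It also fails if it takes over 72 s, if anything falls off the work surface, if the arm or the gripper's body presses on something with over 40 N, if the wrist force passes 120 N, or if a joint passes its speed limit or range.

## Working session

There is one attempt and no reset: what is moved stays moved. The work goes in short steps, Python scripts to look and compute and a tool call to move; the robot and the scene stay as the last step left them, time stands still between calls to the robot, and variables do not carry over. Pictures are saved under pics/ and viewed, at most 10 in all, crops included, and the job is handed in when it is done.

Besides the shell and the picture viewer there is one more tool, called after "Request:" by a JSON object that holds its "op" and its "data". jog_arm: Moves the arm, as the interface text tells. Its arguments: {"type":"object","properties":{"motion":{"type":"string"},"grip_force":{"type":"number"}},"required":["motion"]}

```bash
ls; mkdir -p pics; python3 - <<'E'
from rig import state,cams,r
import cv2
s=state();print(s['clock'],s['tcp_pos'],s['tool_rot'],r.grasp_offset)
for n in('side','top'):
    p=cams.camera_params(n);print(n,p)
    cv2.imwrite(f'pics/{n}0.png',cv2.resize(cams.get_image(n),(800,600),interpolation=cv2.INTER_CUBIC))
    
E
```

```text
pics
0.0 [166.03362111 653.64454925 221.47834029] [[-9.69221348e-01  2.46190594e-01 -4.12169593e-04]
 [ 2.46190928e-01  9.69219436e-01 -1.92650378e-03]
 [-7.48043299e-05 -1.96868100e-03 -9.99998059e-01]] 18.700000000000003
side {'K': array([[386.53570647,   0.        , 253.69869787],
       [  0.        , 386.53570647, 193.11588431],
       [  0.        ,   0.        ,   1.        ]]), 'k1': -0.0604530271740744, 'origin': array([ 388.13674564, -750.43709739, 1050.39116592]), 'rotation': array([[ 0.95988047, -0.22294318,  0.17007591],
       [-0.27984922, -0.72331867,  0.63126422],
       [-0.01771698, -0.65353381, -0.75668994]])}
top {'K': array([[496.39968875,   0.        , 260.3834479 ],
       [  0.        , 496.39968875, 193.70752612],
       [  0.        ,   0.        ,   1.        ]]), 'k1': -0.14636826721716467, 'origin': array([ 301.19505273,   51.89207454, 1830.51781292]), 'rotation': array([[-0.00490052, -0.98654623,  0.16340904],
       [-0.99998352,  0.00434581, -0.00375188],
       [ 0.00299125, -0.16342473, -0.98655127]])}
```

View pics/top0.png

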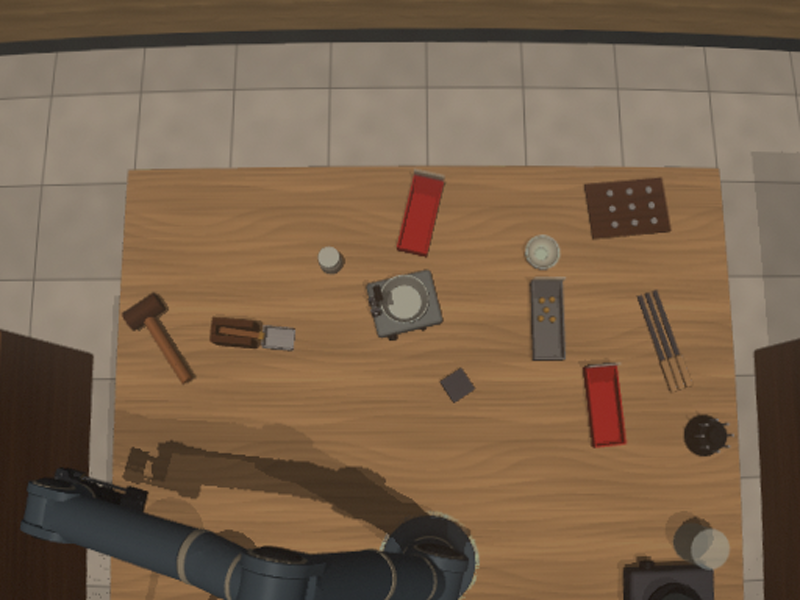

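View pics/side0.png

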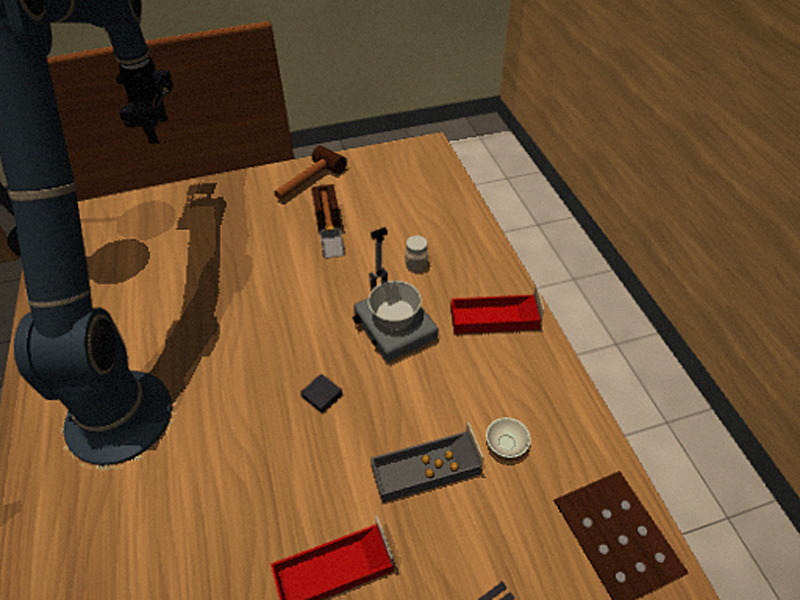

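Candidates for the scoop, in 800x600 top-view pixels: the scoop in its stand (bowl 279,338; handle 240,332), the hammer (160,335) and the skewers (665,340). I choose the one with the steel bowl. For the bin: grey (547,320), and red ones at (421,214) and (604,404), which are not meant. The polisher is at (405,300). Next, close crops.

```bash
cat > h.py <<'E'
import numpy as np,cv2
from rig import state,cams,r
from scipy.spatial.transform import Rotation as R
def pp(n):
    p=cams.camera_params(n);return p['K'],p['k1'],p['origin'],p['rotation']
def proj(n,X):
    K,k,o,Rt=pp(n);c=(np.atleast_2d(X)-o)@Rt
    s=c[:,:2]/c[:,2:];s=s*(1+k*(s**2).sum(1,keepdims=True))
    return s*[K[0,0],K[1,1]]+K[:2,2]
def ray(n,u):
    K,k,o,Rt=pp(n);d=(np.array(u,float)-K[:2,2])/[K[0,0],K[1,1]];s=d.copy()
    for _ in range(30): s=d/(1+k*(s@s))
    return o,Rt@np.r_[s,1]
def at_z(n,u,z):
    o,d=ray(n,u);return o+d*(z-o[2])/d[2]
def crop(im,x,y,w=80,h=60,f=5):
    # pixel (px,py) -> ((px-x+.5)*f-.5)
    c=cv2.resize(im[y:y+h,x:x+w],None,fx=f,fy=f,interpolation=cv2.INTER_CUBIC)
    for i in range(0,w,10):cv2.line(c,(i*f,0),(i*f,6),(0,255,0),1)
    for i in range(0,h,10):cv2.line(c,(0,i*f),(6,i*f),(0,255,0),1)
    cv2.putText(c,f'{x},{y}',(8,18),0,.45,(0,255,0),1);return c
def mont(L,name):
    cv2.imwrite(name,np.vstack([np.hstack(L[:2]),np.hstack(L[2:])]))
E
python3 - <<'E'
from h import *
t=cams.get_image('top');s=cams.get_image('side')
cv2.imwrite('t.png',t);cv2.imwrite('s.png',s)
mont([crop(t,125,185),crop(t,310,175),crop(t,220,165),crop(s,170,110)],'pics/m1.png')
mont([crop(s,235,265),crop(s,218,140),crop(s,218,180),crop(t,190,150)],'pics/m2.png')
E
```

```text
(no output)
```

View pics/m1.png

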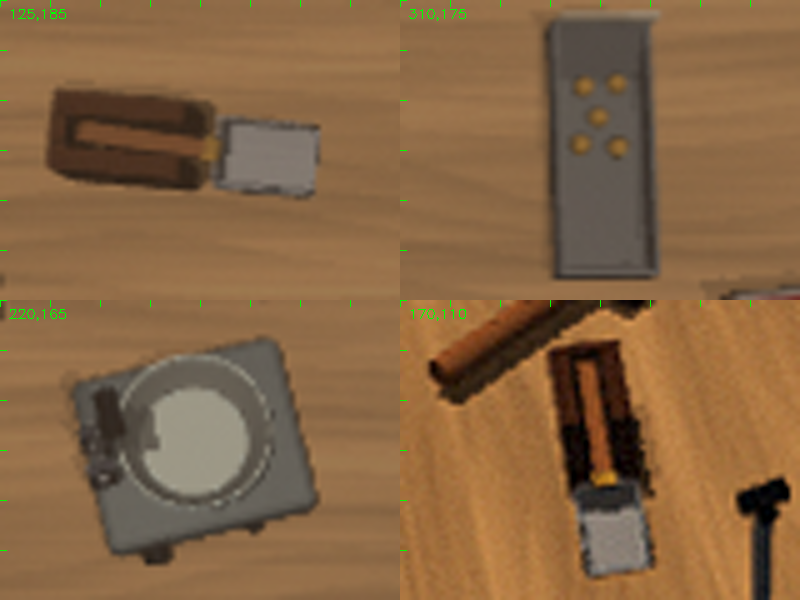

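View pics/m2.png

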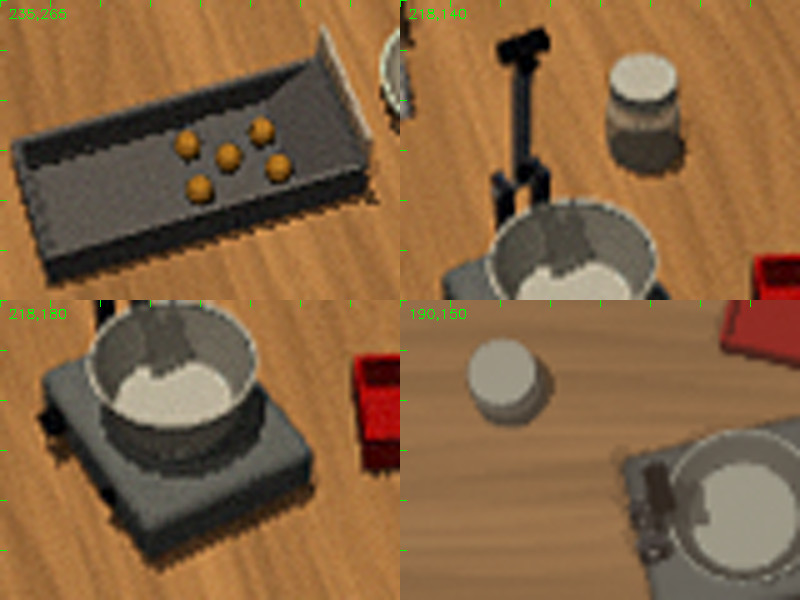

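Crop contents:
- **Scoop:** top crop shows the bowl rim corners at about (220,117)–(314,198) and the handle end at (78,130).
- **Bin:** grey, with its guard end up and the blanks between rows 85 and 147.
- **Polisher:** posts at left, bowl rim centre (197,131), knob at (125,48) in the side crop.

Next I fit the poses from both cameras.

```bash
cat > fit.py <<'E'
from h import *
from scipy.optimize import least_squares
def P(x0,y0,c): return np.array([x0+(c[0]+.5)/5-.5,y0+(c[1]+.5)/5-.5])
def fit(obs,g):
    def f(p):
        Rz=R.from_euler('z',p[2],degrees=True).as_matrix()
        return np.concatenate([(proj(n,Rz@np.array(X,float)+[p[0],p[1],0])[0]-u) for n,X,u in obs])
    s=least_squares(f,g,loss='soft_l1',x_scale=[1,1,1]);return s.x,f(s.x).reshape(-1,2).round(1).tolist()
if __name__=='__main__':
    T=lambda X,c:('top',X,P(125,185,c)); S=lambda X,c:('side',X,P(170,110,c))
    g=at_z('top',P(125,185,(267,157)),10)
    print('scoop',fit([T((-36,26,27),(220,117)),T((-36,-26,27),(214,190)),T((36,26,27),(320,123)),T((36,-26,27),(314,198)),T((-127,0,82),(78,130)),S((36,26,0),(252,269)),S((36,-26,0),(190,278))],[g[0],g[1],-95]))
    T=lambda X,c:('top',X,P(310,175,c)); S=lambda X,c:('side',X,P(235,265,c))
    g=at_z('top',P(310,175,(205,150)),10)
    print('bin',fit([T((-94,37,38),(155,278)),T((-94,-37,38),(260,275)),S((-94,37,38),(13,142)),S((-94,-37,38),(46,262)),S((-94,-37,0),(47,284)),S((94,37,72),(320,28)),S((94,-37,72),(371,140)),S((94,-37,0),(366,192)),T((94,-37,72),(258,11)),T((94,37,38),(147,22))],[g[0],g[1],0]))
    for n,p0,cs in(('top',(310,175),[(184,86),(218,84),(198,117),(181,144),(218,146)]),('side',(235,265),[(261,130),(279,167),(228,156),(187,144),(200,188)])):
        print(n,[at_z(n,P(*p0,c),15.5)[:2].round(0).tolist() for c in cs])
    T=lambda X,c:('top',X,P(220,165,c)); S=lambda X,c:('side',X,P(218,180,c))
    g=at_z('top',P(220,165,(197,131)),98)
    print('pol',g,fit([T((65,78,48),(75,83)),T((65,-78,48),(270,39)),T((-65,-78,48),(319,203)),T((-65,78,48),(113,254)),T((0,0,98),(197,131)),S((0,0,98),(173,65)),S((-65,-78,48),(150,230)),S((65,-78,48),(313,153)),S((-65,-78,0),(152,258))],[g[0],g[1],13]))
    for n,c in(('top',(190+57/5,0)),):pass
    k1=ray('side',P(218,140,(125,48)));k2=ray('top',P(220,165,(108,115)))
    A=np.c_[k1[1],-k2[1]];t=np.linalg.lstsq(A,k2[0]-k1[0],rcond=None)[0]
    print('knob',k1[0]+t[0]*k1[1],k2[0]+t[1]*k2[1])
    print('jar',at_z('top',P(190,150,(102,72)),75)); print('dish',at_z('top',(542*.64,251*.64),30)); print('anvil',at_z('top',(457*.64,385*.64),22))
E
python3 fit.py
```

```text
scoop (array([519.57400767, 348.06662275, -94.64932066]), [[0.4, -0.1], [0.1, -0.7], [-0.3, 0.2], [-0.5, -0.7], [0.3, 0.4], [0.0, -0.1], [-0.9, 0.2]])
bin (array([ 5.58441723e+02, -2.86556402e+02,  4.86805045e-01]), [[1.2, -0.5], [0.3, -0.2], [-0.8, -0.4], [-0.3, -0.6], [0.0, 0.5], [0.7, -1.0], [0.2, -0.7], [-1.2, 0.2], [0.3, 0.1], [0.8, -0.1]])
top [[608.0, -276.0], [609.0, -301.0], [584.0, -285.0], [564.0, -272.0], [562.0, -300.0]]
side [[608.0, -275.0], [610.0, -300.0], [584.0, -285.0], [564.0, -271.0], [563.0, -300.0]]
pol [598.62129806  50.1511312   98.        ] (array([598.5777113 ,  51.2108761 ,  13.77577041]), [[-0.9, 0.0], [1.4, -1.3], [0.5, -0.1], [-0.1, 0.1], [-0.3, 0.0], [-0.2, -0.8], [-0.7, 0.1], [1.0, -0.8], [-0.7, 3.1]])
knob [587.83434813 108.06299064 239.10856803] [585.30626832 108.23025651 238.66328087]
jar [701.99285956 227.41794655  75.        ]
dish [ 723.32757884 -278.98517571   30.        ]
anvil [405.93537685 -70.79836576  22.        ]
```

Request:
{"op": "jog_arm", "data": {"motion": "0 353.4 -306.1 -60 0 0 -80.4;0 353.4 -306.1 -60 0 0 -80.4;0 353.4 -306.1 -60 0 0 -80.4;0 353.4 -306.1 -60 0 0 -80.4;0 353.4 -306.1 -60 0 0 -80.4;0 353.4 -306.1 -60 0 0 -80.4;0 353.4 -306.1 -60 0 0 -80.4;0 353.4 -306.1 -60 0 0 -80.4;0 353.4 -306.1 -60 0 0 -80.4;0 353.4 -306.1 -60 0 0 -80.4;0 353.4 -306.1 -60 0 0 -80.4;0 353.4 -306.1 -60 0 0 -80.4", "grip_force": 30}}

```text
clock: 1.4
tcp_pos: [518.8, 349.0, 162.3]
tool_rot: [[0.08, 0.997, -0.001], [0.997, -0.08, 0.001], [0.0, -0.001, -1.0]]
ft_force: [0.2, 0.9, -0.1]
finger_gap: 1.004
finger_force: 0.0
```

```bash
cat > st.py <<'E'
from h import *
s=state();np.set_printoptions(precision=3,suppress=True)
print(s['clock'],s['tcp_pos'],s['qpos'],s['ft_force'],s['finger_gap'],s['finger_force']);print(np.asarray(s['tool_rot']))
E
python3 st.py
```

```text
1.4 [518.794 349.012 162.274] [-52.609  26.16   20.278  99.633 -10.684  56.132 -32.826] [ 0.153  0.938 -0.101] 1.003726172438213 0.0
[[ 0.08   0.997 -0.001]
 [ 0.997 -0.08   0.001]
 [ 0.    -0.001 -1.   ]]
```

Request:
{"op": "jog_arm", "data": {"motion": "0 0 0 -50 0 0 0;0 0 0 -100 0 0 0;0 0 0 -130 0 0 0;0 0 0 -150 0 0 0;0 0 0 -158.5 0 0 0;0 0 0 -158.5 0 0 0;0.45 0 0 -158.5 0 0 0;0.45 0 0 -158.5 0 0 0;0.6 0 0 -158.5 0 0 0;0.6 0 0 -158.5 0 0 0;0.6 0 0 -158.5 0 0 0;0.6 0 0 -158.5 0 0 0", "grip_force": 30}}

```text
clock: 2.6
tcp_pos: [519.7, 348.2, 4.4]
tool_rot: [[0.081, 0.997, 0.0], [0.997, -0.081, 0.0], [0.0, 0.0, -1.0]]
ft_force: [-0.0, -0.1, 2.7]
finger_gap: 0.593
finger_force: 30.0
```

Request:
{"op": "jog_arm", "data": {"motion": "0.6 0 0 15 0 0 0;0.6 0 0 35 0 0 0;0.6 0 0 60 0 0 0;0.6 0 0 85 0 0 0;0.6 0 0 92 0 0 0;0.6 0 -10 92 0 0 8;0.6 10 -20 92 0 0 16;0.6 20 -30 92 0 0 24;0.6 30 -45 92 0 0 32;0.6 40 -60 92 0 0 40;0.6 50 -70 92 0 0 48;0.6 60 -80 92 0 0 56"}}

```text
clock: 3.8
tcp_pos: [579.4, 267.0, 95.4]
tool_rot: [[-0.784, 0.621, -0.001], [0.621, 0.784, -0.001], [0.0, -0.001, -1.0]]
ft_force: [-0.2, 0.5, -2.1]
finger_gap: 0.593
finger_force: 30.0
```

Request:
{"op": "jog_arm", "data": {"motion": "0.6 5 -4 0 0 0 8;0.6 10 -8 0 0 0 16;0.6 10.4 -8.1 0 0 0 24;0.6 10.4 -8.1 0 0 0 32;0.6 10.4 -8.1 0 0 0 38.6;0.6 10.4 -8.1 -20 0 0 38.6;0.6 10.4 -8.1 -50 0 0 38.6;0.6 10.4 -8.1 -75 0 0 38.6;0.6 10.4 -8.1 -85 0 0 38.6;0.6 10.4 -8.1 -88 0 0 38.6;0.6 10.4 -8.1 -90 0 0 38.6;0.6 10.4 -8.1 -91 0 0 38.6"}}

```text
clock: 5.0
tcp_pos: [590.8, 260.5, 6.1]
tool_rot: [[-1.0, 0.001, 0.002], [0.001, 1.0, 0.001], [-0.002, 0.001, -1.0]]
ft_force: [-0.2, 0.4, -2.2]
finger_gap: 0.593
finger_force: 30.0
```

```bash
python3 st.py;python3 - <<'E'
from h import *
t=cams.get_image('top');s=cams.get_image('side')
print(proj('top',[590,260,0]),proj('side',[590,260,0]))
a=proj('side',[560,260,20])[0].astype(int);b=proj('top',[560,260,20])[0].astype(int)
mont([crop(s,a[0]-40,a[1]-30),crop(t,b[0]-40,b[1]-30)]*2,'pics/m3.png')
E
```

```text
5.0 [590.825 260.457   6.116] [-24.804  37.925  -3.84  101.391   3.619  40.685  59.366] [-0.167  0.442 -2.176] 0.593437090842571 29.97218157746829
[[-1.     0.001  0.002]
 [ 0.001  1.     0.001]
 [-0.002  0.001 -1.   ]]
[[202.88119332 197.75599835]] [[235.1571514  169.56722526]]
```

View pics/m3.png

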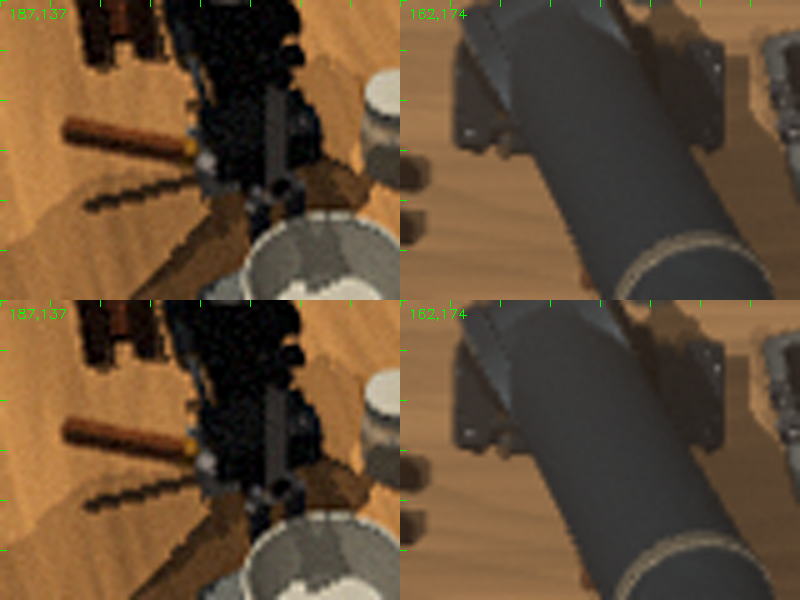

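The scoop is out of the stand and held over the bench by its bowl. Its handle end is at side pixel (200,162). I'll set it down and release it.

Request:
{"op": "jog_arm", "data": {"motion": "0.6 0 0 -1 0 0 0;0.6 0 0 -1.5 0 0 0;0.6 0 0 -1.5 0 0 0;0.4 0 0 -1.5 0 0 0;0.2 0 0 -1.5 0 0 0;0 0 0 -1.5 0 0 0;0 0 0 -1.5 0 0 0;0 0 0 20 0 0 0;0 0 0 60 0 0 0;0 0 0 100 0 0 0;0 -30 0 140 0 0 0;0 -80 0 140 0 0 0"}}

```text
clock: 6.3
tcp_pos: [515.3, 261.6, 150.7]
tool_rot: [[-1.0, 0.005, 0.012], [0.005, 1.0, 0.006], [-0.012, 0.007, -1.0]]
ft_force: [0.2, 0.7, 0.4]
finger_gap: 0.994
finger_force: 0.0
```

```bash
python3 st.py;python3 - <<'E'
from h import *
t=cams.get_image('top');s=cams.get_image('side')
a=proj('side',[560,260,20])[0].astype(int);b=proj('top',[560,260,20])[0].astype(int)
mont([crop(s,a[0]-40,a[1]-30),crop(t,b[0]-40,b[1]-30)]*2,'pics/m4.png')
E
```

```text
6.3 [515.286 261.623 150.742] [-27.074  21.79   -5.179 106.147   2.534  51.371  56.293] [0.209 0.657 0.364] 0.9940103705305232 0.0
[[-1.     0.005  0.012]
 [ 0.005  1.     0.006]
 [-0.012  0.007 -1.   ]]
```

View pics/m4.png

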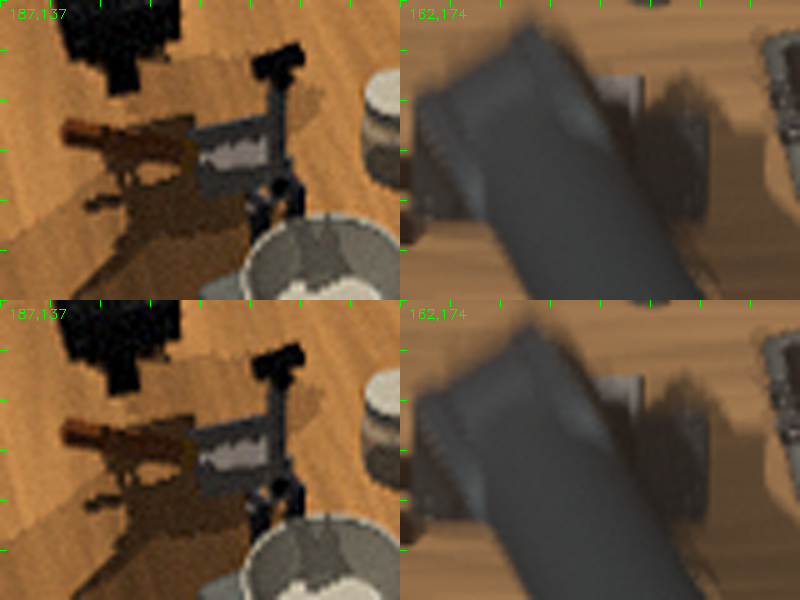

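The scoop lies upright on the bench. Side crop: handle end at (65,128), bowl around (240,150). I'll tilt the tool forward over the handle and check the scoop pose.

Request:
{"op": "jog_arm", "data": {"motion": "0 -1.6 0 0 0 -7 0;0 -1.6 0 0 0 -14 0;0 -1.6 0 0 0 -20 0;0 -1.6 0 -20 0 -20 0;0 -1.6 0 -20 0 -20 0"}}

```text
clock: 6.9
tcp_pos: [506.1, 259.4, 122.8]
tool_rot: [[-0.941, -0.001, 0.338], [-0.002, 1.0, -0.003], [-0.338, -0.003, -0.941]]
ft_force: [-0.8, -0.8, -0.1]
finger_gap: 1.0
finger_force: 0.0
```

```bash
python3 st.py;python3 - <<'E'
from fit import *
for X in([-127,0,74.5],[36,-26,27],[36,-26,0],[-36,-26,27],[-36,-26,0]):
    Q=np.array(X)+[590,260,0]
    for n,o in(('side',(187,137)),('top',(162,174))): print(X,n,((proj(n,Q)[0]-o+.5)*5-.5).round(0))
E
```

```text
6.9 [506.083 259.376 122.767] [-40.671  17.17    3.014 121.162  24.372  28.147  31.947] [-0.773 -0.814 -0.068] 0.9995446783650485 0.0
[[-0.941 -0.001  0.338]
 [-0.002  1.    -0.003]
 [-0.338 -0.003 -0.941]]
[-127, 0, 74.5] side [ 67. 130.]
[-127, 0, 74.5] top [192. 281.]
[36, -26, 27] side [296. 153.]
[36, -26, 27] top [238.  67.]
[36, -26, 0] side [298. 178.]
[36, -26, 0] top [242.  73.]
[-36, -26, 27] side [202. 174.]
[-36, -26, 27] top [237. 163.]
[-36, -26, 0] side [205. 199.]
[-36, -26, 0] top [241. 168.]
```

Request:
{"op": "jog_arm", "data": {"motion": "0 0 0 -40 0 0 0;0 0 0 -70 0 0 0;0 0 0 -85 0 0 0;0 0 0 -90.7 0 0 0;0 0 0 -90.7 0 0 0;0.5 0 0 -90.7 0 0 0;0.8 0 0 -90.7 0 0 0;1 0 0 -90.7 0 0 0;1 0 0 -90.7 0 0 0;1 0 0 -90.7 0 0 0;1 0 0 -90.7 0 0 0;1 0 0 -90.7 0 0 0", "grip_force": 60}}

```text
clock: 8.1
tcp_pos: [508.4, 260.1, 34.4]
tool_rot: [[-0.94, 0.001, 0.342], [0.001, 1.0, 0.0], [-0.342, 0.0, -0.94]]
ft_force: [-0.3, 0.3, -0.4]
finger_gap: 0.443
finger_force: 0.0
```

```bash
python3 st.py
```

```text
8.1 [508.378 260.057  34.436] [-45.202  26.286   8.858 124.537  31.678  15.731  22.593] [-0.263  0.281 -0.417] 0.443159329386568 0.0
[[-0.94   0.001  0.342]
 [ 0.001  1.     0.   ]
 [-0.342  0.    -0.94 ]]
```

```bash
cat > ik.py <<'E'
import numpy as np,itertools
from scipy.optimize import least_squares
from scipy.spatial.transform import Rotation as R
S=[([-77.401,26.849,-2.785,87.806,1.381,65.374,-4.715],[166.2,654.2,222.6],[[-.969,.246,0],[.246,.969,0],[0,0,-1]]),
([-52.609,26.16,20.278,99.633,-10.684,56.132,-32.826],[518.8,349,162.3],[[.08,.997,0],[.997,-.08,0],[0,0,-1]]),
([-24.804,37.925,-3.84,101.391,3.619,40.685,59.366],[590.8,260.5,6.1],[[-1,0,0],[0,1,0],[0,0,-1]]),
([-40.671,17.17,3.014,121.162,24.372,28.147,31.947],[506.1,259.4,122.8],[[-.941,-.001,.338],[-.002,1,-.003],[-.338,-.003,-.941]]),
([-45.202,26.286,8.858,124.537,31.678,15.731,22.593],[508.4,260.1,34.4],[[-.94,0,.342],[0,1,0],[-.342,0,-.94]])]
Z=np.array([0,0,1.])
def rot(a,q): return R.from_euler(a,q,degrees=True).as_matrix()
def fk(q,L,sg):
    M=rot('z',-q[0])@rot('y',q[1]);p=Z*L[0]
    p=p+M@Z*L[1];M=M@rot('z',sg[0]*q[2])@rot('y',q[3]);p=p+M@Z*L[2]
    M=M@rot('z',sg[1]*q[4])@rot('y',q[5]);M=M@rot('z',sg[2]*q[6]+L[4])
    return p+M@Z*L[3],M
best=None
for sg in itertools.product([1,-1],repeat=3):
  for off in(-90,90):
    f=lambda L:np.concatenate([np.r_[fk(q,L,sg)[0]-p,(fk(q,L,sg)[1]-np.array(m)).ravel()*300] for q,p,m in S])
    s=least_squares(f,[230,558,465,310,off])
    if best is None or s.cost<best[0]: best=(s.cost,s.x,sg,np.abs(s.fun).max())
L,sg=best[1],best[2]
lo=np.array([-148.3,-19.14,-79.39,5.75,-59.74,12.07,-152.46]);hi=np.array([148.3,114.17,73.82,140.21,239.74,113.84,152.46])
def ik(p,M,q0):
    f=lambda q:np.r_[fk(q,L,sg)[0]-p,(fk(q,L,sg)[1]-M).ravel()*300,(q-q0)*.02]
    s=least_squares(f,np.clip(q0,lo+.5,hi-.5),bounds=(lo,hi));return s.x,np.abs(s.fun[:12]).max()
if __name__=='__main__':
    np.set_printoptions(precision=0,suppress=True)
    print(best)
    for a in(20,10,0):
      for half in(0,180):
        q=np.array(S[-1][0]);
        if half: q[6]-=180 if q[6]>0 else -180
        print('a',a,half)
        for name,lip,th in(('entry',(546,-286,9),20),('mid',(580,-286,8.5),10),('foot',(613,-286,8.5),0),('up',(630,-286,25),-10),('lift',(620,-286,150),-15),('carry',(570,51,180),-15),('d30',(600,51,150),30),('d60',(600,51,130),60),('d75',(600,51,130),75)):
            M0=np.array([[-1,0,0],[0,1,0],[0,0,-1.]])@rot('z',half)
            Rs=rot('y',th);M=Rs@rot('y',-a)@M0
            g=np.array(lip)+Rs@np.array([-122,0,52]);p=g+M@Z*18.7
            q,e=ik(p,M,q);print(name,p,q,round(e,1))
E
python3 ik.py
```

```text
(np.float64(3337.4513158160285), array([390., 501., 491., 405.,  90.]), (-1, -1, -1), np.float64(42.878010529149435))
a 20 0
entry [ 449. -286.   81.] [ 31.  24.   2. 114.  -1.  42. 123.] 0.0
mid [ 472. -286.   62.] [ 39.  23.  -4. 120.  -9.  30. 133.] 0.0
foot [ 497. -286.   43.] [ 55.  26. -18. 125. -17.  16. 145.] 0.0
up [ 510. -286.   39.] [ 76.  30. -37. 126. -17.  12. 152.] 15.3
lift [ 499. -286.  153.] [104.  23. -64. 132. -17.  12. 152.] 0.0
carry [449.  51. 183.] [ 56. -19. -61. 140. -32.  22. 109.] 36.4
d30 [517.  51. 238.] [ 26.  22. -39. 100.  12.  73.  74.] 0.0
d60 [572.  51. 247.] [ 13.  52. -32.  62.  14. 111.  73.] 0.0
d75 [603.  51. 251.] [  0.  54.  -6.  59.   0. 114.  84.] 43.8
a 20 180
entry [ 449. -286.   81.] [ 31.  24.   2. 114.  -1.  42. -57.] 0.0
mid [ 472. -286.   62.] [ 39.  23.  -4. 120.  -9.  30. -47.] 0.0
foot [ 497. -286.   43.] [ 55.  26. -18. 125. -17.  16. -35.] 0.0
up [ 510. -286.   39.] [ 64.  28. -23. 128. -60.  12.  13.] 6.6
lift [ 499. -286.  153.] [ 73.  13. -28. 132. -60.  22.  10.] 0.0
carry [449.  51. 183.] [ 56. -19. -61. 140. -32.  22. -71
[... 1881 characters left out ...]
3.  -8.  64.   0. 114.  83.] 48.7
d75 [601.  51. 256.] [  4.  57. -12.  66.  -0. 114.  80.] 107.5
a 0 180
entry [ 443. -286.   82.] [ 23.  35.   4.  98.   7.  65. -67.] 0.0
mid [ 466. -286.   62.] [ 26.  32.   3. 104.   4.  53. -64.] 0.0
foot [ 491. -286.   42.] [ 30.  30.   0. 110.  -0.  40. -60.] 0.0
up [ 504. -286.   37.] [ 38.  28.  -6. 117.  -6.  28. -52.] 0.0
lift [ 494. -286.  151.] [ 43.  14.  -7. 119. -12.  36. -45.] 0.0
carry [444.  51. 181.] [ 27.  -4. -34. 134.  -1.  35. -97.] 0.0
d30 [511.  51. 240.] [  13.   36.  -25.   83.    8.   94. -104.] 0.0
d60 [568.  51. 252.] [  1.  53.  -8.  64.   0. 114. -97.] 48.7
d75 [601.  51. 256.] [   4.   57.  -12.   66.   -0.  114. -100.] 107.5
```

Request:
{"op": "jog_arm", "data": {"motion": "0.6 -1.6 0 -0.4 0 5 0;0.6 -3.2 0 -0.8 0 10 0;0.6 -3.2 0 -0.8 0 10 0;1 -3.2 0 -0.8 0 10 0;1 -3.2 0 -0.8 0 10 0;1 -3.2 0 -0.8 0 10 0;1 -3.2 0 -0.8 0 10 0;1 -3.2 0 -0.8 0 10 0;1 -3.2 0 -0.8 0 10 0", "grip_force": 60}}

```text
clock: 9.0
tcp_pos: [504.6, 260.3, 33.4]
tool_rot: [[-0.985, 0.0, 0.173], [0.0, 1.0, -0.0], [-0.173, -0.0, -0.985]]
ft_force: [-0.6, 0.3, -0.9]
finger_gap: 0.157
finger_force: 60.0
```

```bash
python3 st.py
```

```text
9.0 [504.574 260.268  33.394] [-28.843  27.727  -7.374 117.963  19.994  27.729  37.671] [-0.587  0.292 -0.857] 0.1574308422467845 59.997183095024056
[[-0.985  0.     0.173]
 [ 0.     1.    -0.   ]
 [-0.173 -0.    -0.985]]
```

Request:
{"op": "jog_arm", "data": {"motion": "1 0 0 20 0 0 0;1 0 0 60 0 0 0;1 0 0 105 0 0 0;1 0 0 150 0 0 0;1 -10 0 195 0 0 0;1 -20 0 240 0 0 0;1 -25 -20 270 0 0 0;1 -25 -60 280 0 0 0;1 -25 -105 280 0 0 0;1 -25 -150 280 0 0 0;1 -25 -195 280 0 0 0;1 -25 -240 280 0 0 0"}}

```text
clock: 10.2
tcp_pos: [479.2, 18.1, 313.2]
tool_rot: [[-0.985, 0.001, 0.173], [0.001, 1.0, -0.0], [-0.173, -0.0, -0.985]]
ft_force: [0.8, -0.2, -2.0]
finger_gap: 0.153
finger_force: 60.0
```

Request:
{"op": "jog_arm", "data": {"motion": "1 0 -45 0 0 0 0;1 0 -90 0 0 0 0;1 0 -135 -20 0 0 0;1 0 -180 -60 0 0 0;1 -5 -225 -100 0 0 0;1 -10 -265 -130 0 0 0;1 -15 -300 -130 0 5 0;1 -20 -306.5 -130 0 10 0;1 -25 -306.5 -130 0 15 0;1 -30 -306.5 -130 0 20 0;1 -34 -306.5 -130 0 20 0;1 -34 -306.5 -130 0 20 0"}}

```text
clock: 11.4
tcp_pos: [445.3, -286.3, 182.9]
tool_rot: [[-0.985, 0.001, -0.174], [0.001, 1.0, 0.0], [0.174, 0.0, -0.985]]
ft_force: [-0.1, 0.2, -1.0]
finger_gap: 0.156
finger_force: 60.0
```

```bash
python3 st.py; python3 - <<'E'
from h import *
t=cams.get_image('top');s=cams.get_image('side')
a=proj('side',[540,-286,80])[0].astype(int);b=proj('top',[560,-286,60])[0].astype(int)
print(a,b)
cv2.imwrite('pics/m5.png',np.hstack([crop(s,a[0]-40,a[1]-40,80,80),crop(t,b[0]-40,b[1]-40,80,80)]))
E
```

```text
11.4 [ 445.3   -286.275  182.943] [ 11.008  20.548  18.704 105.369  -1.816  63.897 119.963] [-0.083  0.203 -1.013] 0.15642838186220387 59.99658787656372
[[-0.985  0.001 -0.174]
 [ 0.001  1.     0.   ]
 [ 0.174  0.    -0.985]]
[265 289] [351 202]
```

View pics/m5.png

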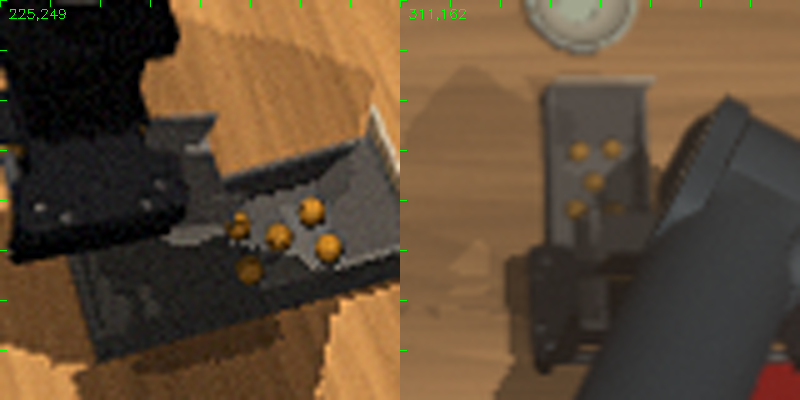

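```bash
python3 - <<'E'
from h import *
Ry=R.from_euler('y',20,degrees=True).as_matrix();g=np.array([449.5,-286.5,202])
for X in([36,26,0],[36,-26,0],[36,26,27],[36,-26,27]):
    Q=g+Ry@(np.array(X)-[-86,0,52])
    print(X,Q.round(0),((proj('side',Q)[0]-(225,249)+.5)*5).round(0),((proj('top',Q)[0]-(311,162)+.5)*5).round(0))
s=cams.get_image('side');cv2.imwrite('pics/m6.png',crop(s,240,262,50,42,14))
E
```

```text
[36, 26, 0] [ 546. -260.  111.] [204. 136.] [185. 215.]
[36, -26, 0] [ 546. -312.  111.] [233. 220.] [258. 214.]
[36, 26, 27] [ 556. -260.  137.] [221. 108.] [191. 196.]
[36, -26, 27] [ 556. -312.  137.] [251. 193.] [265. 196.]
```

View pics/m6.png

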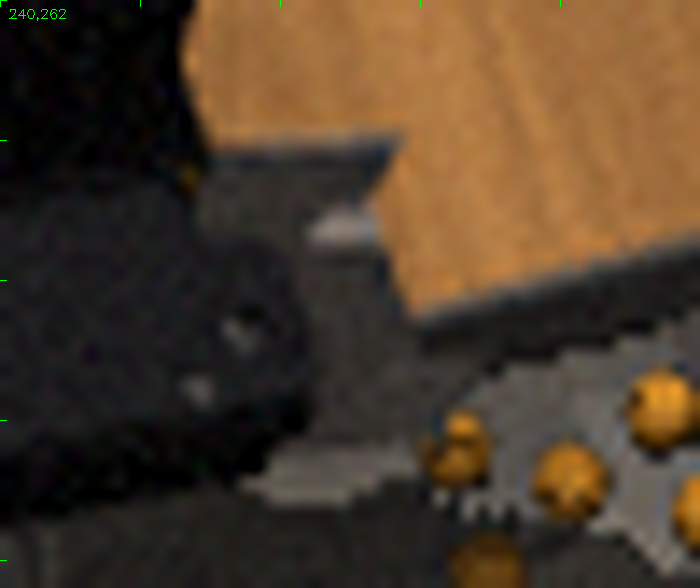

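Request:
{"op": "jog_arm", "data": {"motion": "1 0 0 -30 0 0 0;1 0 0 -60 0 0 0;1 0 0 -80 0 0 0;1 0 0 -92 0 0 0;1 0 0 -98 0 0 0;1 0 0 -101 0 0 0;1 0 0 -102 0 0 0;1 0 0 -102 0 0 0"}}

```text
clock: 12.35
tcp_pos: [446.7, -286.8, 82.3]
tool_rot: [[-0.985, 0.001, -0.172], [0.001, 1.0, -0.0], [0.172, -0.001, -0.985]]
ft_force: [1.2, -0.9, -1.8]
finger_gap: 0.155
finger_force: 60.0
```

```bash
python3 st.py
```

```text
12.35 [ 446.662 -286.758   82.251] [ 12.477  27.945  17.261 109.964  -4.141  52.009 121.179] [ 1.162 -0.865 -1.799] 0.15503190742043865 59.99679612803803
[[-0.985  0.001 -0.172]
 [ 0.001  1.    -0.   ]
 [ 0.172 -0.001 -0.985]]
```

Request:
{"op": "jog_arm", "data": {"motion": "1 1.3 0 -4.8 0 -2 0;1 3.8 0 -10.4 0 -5 0;1 6.7 0 -16 0 -8 0;1 8.9 0 -23.7 0 -12 0;1 12.4 0 -29.7 0 -15 0;1 17.3 0 -35.8 0 -18 0;1 20.5 0 -37 0 -18.5 0;1 23.6 0 -37.9 0 -19 0"}}

```text
clock: 13.15
tcp_pos: [470.1, -286.9, 44.2]
tool_rot: [[-0.988, 0.001, 0.157], [0.001, 1.0, -0.0], [-0.157, -0.0, -0.988]]
ft_force: [-0.3, 0.1, -2.2]
finger_gap: 0.156
finger_force: 60.0
```

```bash
python3 st.py; python3 - <<'E'
from h import *
t=cams.get_image('top');s=cams.get_image('side')
cv2.imwrite('pics/m7.png',np.hstack([crop(s,245,262,60,60,7)[:,:400],crop(t,325,165,60,60,7)[:,:400]]))
E
```

```text
13.15 [ 470.123 -286.864   44.248] [ 23.275  25.713   7.83  119.727 -17.033  27.954 134.632] [-0.268  0.077 -2.196] 0.15559126347000313 59.99741081823032
[[-0.988  0.001  0.157]
 [ 0.001  1.    -0.   ]
 [-0.157 -0.    -0.988]]
```

View pics/m7.png

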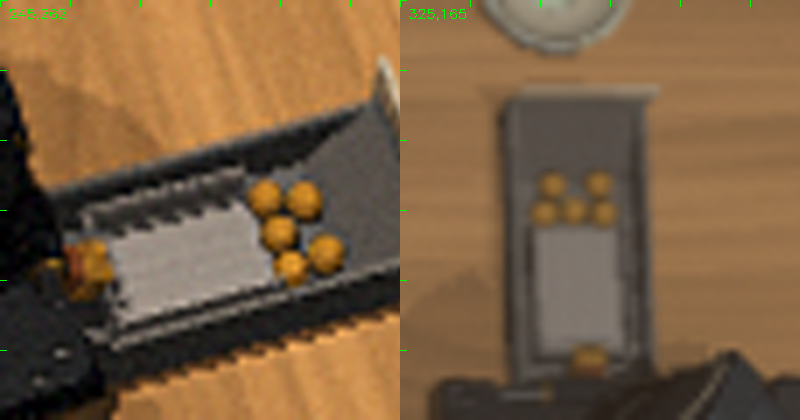

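Picture: all five blanks lie right ahead of the scoop's lip (top crop, rows 185–212). I push on to the slope.

Request:
{"op": "jog_arm", "data": {"motion": "1 5 0 0 0 0 0;1 10 0 0 0 0 0;1 15 0 0 0 0 0;1 20 0 0 0 0 0;1 24 0 0 0 0 0;1 26 0 0.3 0 0 0;1 26 0 0.3 0 0 0"}}

```text
clock: 13.95
tcp_pos: [496.3, -286.4, 44.0]
tool_rot: [[-0.988, 0.0, 0.157], [0.0, 1.0, -0.0], [-0.157, 0.0, -0.988]]
ft_force: [-0.8, -0.4, -2.0]
finger_gap: 0.156
finger_force: 60.0
```

```bash
cat > bl.py <<'E'
from h import *
for n in('top','side'):
    im=cams.get_image(n);hsv=cv2.cvtColor(im,cv2.COLOR_BGR2HSV)
    m=cv2.inRange(hsv,(10,140,90),(30,255,255))
    x0,x1,y0,y1={'top':(300,390,165,240),'side':(225,325,255,330)}[n]
    k=np.zeros_like(m);k[y0:y1,x0:x1]=m[y0:y1,x0:x1]
    c,l,st,ce=cv2.connectedComponentsWithStats(k)
    print(n,[(int(st[i,4]),ce[i].round(1).tolist(),at_z(n,ce[i],16)[:2].round(0).tolist()) for i in range(1,c) if st[i,4]>5])
E
python3 st.py; python3 bl.py
```

```text
13.95 [ 496.289 -286.367   43.979] [ 21.583  27.248   8.276 116.933 -16.8    29.15  132.869] [-0.762 -0.355 -1.953] 0.15562841566449606 59.99716895736128
[[-0.988  0.     0.157]
 [ 0.     1.    -0.   ]
 [-0.157  0.    -0.988]]
top [(53, [349.9, 191.0], [610.0, -289.0]), (12, [351.2, 208.9], [543.0, -291.0])]
side [(3058, [292.8, 289.0], [626.0, -276.0]), (503, [231.7, 312.9], [437.0, -296.0]), (94, [288.9, 292.8], [611.0, -284.0]), (24, [266.2, 296.4], [545.0, -276.0])]
```

Request:
{"op": "jog_arm", "data": {"motion": "1 2.4 0 0.1 0 -1 0;1 4.2 0 -1.1 0 -3 0;1 6.3 0 -2.3 0 -5 0;1 8.5 0 -3.5 0 -7 0;1 10.9 0 -4.8 0 -9 0;1 13.6 0 -4 0 -10 0;1 16.4 0 -3.1 0 -11 0;1 19.4 0 -0.1 0 -11 0;1 21.4 0 2.4 0 -11 0;1 21.4 0 2.4 0 -11 0"}}

```text
clock: 15.05
tcp_pos: [518.5, -286.7, 47.3]
tool_rot: [[-0.939, 0.0, 0.344], [-0.0, 1.0, -0.001], [-0.344, -0.001, -0.939]]
ft_force: [0.7, -0.1, -2.7]
finger_gap: 0.154
finger_force: 60.0
```

```bash
python3 st.py; python3 bl.py
```

```text
15.05 [ 518.484 -286.658   47.289] [ 33.784  26.353  -4.602 120.612 -27.064  17.347 144.767] [ 0.685 -0.144 -2.74 ] 0.15365933425525116 59.99665317573033
[[-0.939  0.     0.344]
 [-0.     1.    -0.001]
 [-0.344 -0.001 -0.939]]
top [(25, [349.1, 185.0], [633.0, -287.0]), (7, [354.7, 185.0], [633.0, -308.0]), (38, [352.6, 202.8], [566.0, -297.0])]
side [(2969, [293.8, 289.1], [629.0, -277.0]), (10, [250.0, 265.5], [528.0, -164.0]), (75, [294.8, 287.1], [634.0, -272.0]), (55, [271.2, 292.9], [562.0, -269.0]), (472, [232.7, 315.9], [438.0, -305.0]), (11, [280.7, 298.0], [583.0, -293.0]), (14, [268.4, 325.8], [525.0, -361.0])]
```

Request:
{"op": "jog_arm", "data": {"motion": "1 2 0 2.2 0 0 0;1 3.5 0 4 0 0 0;1 3.5 0 9 0 0 0;1 3.5 0 15 0 0 0;1 3 0 22 0 -1 0;1 2 0 30 0 -2 0;1 0 0 40 0 -4 0;1 -3 0 50 0 -6 0;1 -6 0 62 0 -6 0;1 -10 0 75 0 -6 0;1 -15 0 90 0 -6 0;1 -15 0 90 0 -6 0"}}

```text
clock: 16.35
tcp_pos: [502.8, -287.8, 139.2]
tool_rot: [[-0.897, 0.002, 0.441], [0.001, 1.0, -0.004], [-0.441, -0.003, -0.897]]
ft_force: [-0.1, 0.4, -2.8]
finger_gap: 0.153
finger_force: 60.0
```

```bash
python3 st.py; python3 bl.py; python3 - <<'E'
from h import *
t=cams.get_image('top');s=cams.get_image('side')
cv2.imwrite('pics/m8.png',np.hstack([crop(s,245,245,60,75,7)[:,:400],crop(t,320,165,60,75,7)[:,:400]]))
E
```

```text
16.35 [ 502.761 -287.776  139.221] [ 42.559  16.371 -11.181 121.999 -28.901  21.906 147.409] [-0.112  0.352 -2.817] 0.15322738303138544 59.996955837754626
[[-0.897  0.002  0.441]
 [ 0.001  1.    -0.004]
 [-0.441 -0.003 -0.897]]
top [(9, [356.0, 185.0], [633.0, -313.0]), (9, [356.9, 189.3], [617.0, -315.0]), (31, [357.1, 197.9], [584.0, -315.0]), (48, [357.4, 206.0], [554.0, -315.0])]
side [(2746, [293.1, 291.6], [624.0, -284.0]), (44, [289.0, 273.3], [633.0, -224.0]), (14, [261.8, 284.5], [544.0, -236.0]), (403, [233.3, 318.2], [438.0, -312.0]), (11, [262.9, 327.6], [509.0, -361.0])]
```

View pics/m8.png

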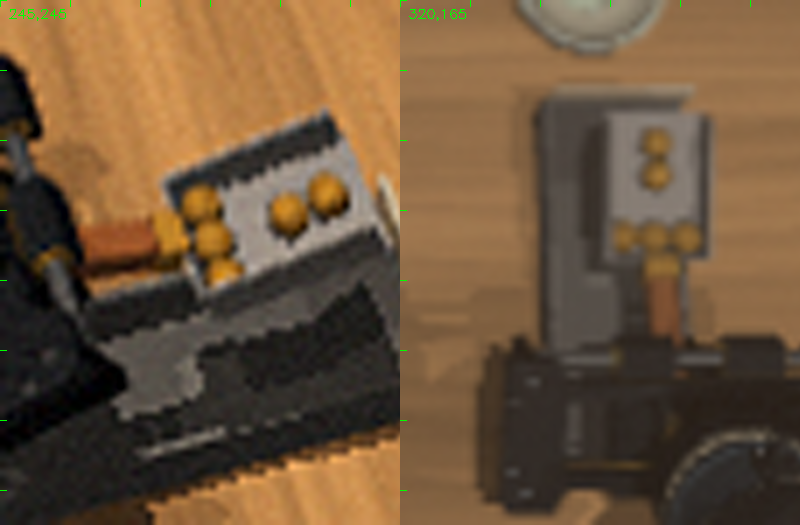

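Final picture: all five blanks are in the scoop, three at the back wall and two nearer the lip; the bin is empty. I carry them gently to the polisher.

Request:
{"op": "jog_arm", "data": {"motion": "1 -1 5 5 0 0 0;1 -2 15 13 0 1 0;1 -4 30 22 0 2 0;1 -6 50 30 0 3 0;1 -8 73 36 0 4 0;1 -10 98 40 0 5 0;1 -12 123 40.3 0 6 0;1 -14 148 40.3 0 7 0;1 -16 173 40.3 0 8 0;1 -18 198 40.3 0 8 0;1 -20 223 40.3 0 8 0;1 -22 248 40.3 0 8 0"}}

```text
clock: 17.75
tcp_pos: [479.4, -36.8, 176.4]
tool_rot: [[-0.951, 0.001, 0.308], [0.001, 1.0, 0.001], [-0.308, 0.001, -0.951]]
ft_force: [0.1, 0.1, -3.1]
finger_gap: 0.153
finger_force: 60.0
```

Request:
{"op": "jog_arm", "data": {"motion": "1 -1 23 0 0 0 0;1 -2 43 0 0 0 0;1 -2.5 60 0 0 0 0;1 -2.5 73 0 0 0 0;1 -2.5 81 0 0 0 0;1 -2.5 84.5 0 0 0 0;1 -2.5 84.5 0 0 0 0"}}

```text
clock: 18.45
tcp_pos: [477.3, 46.7, 176.5]
tool_rot: [[-0.951, -0.0, 0.308], [0.0, 1.0, 0.001], [-0.308, 0.001, -0.951]]
ft_force: [-0.5, -0.7, -2.3]
finger_gap: 0.155
finger_force: 60.0
```

```bash
python3 st.py; cat > bw.py <<'E'
from h import *
for n,(x0,x1,y0,y1) in {'top':(205,310,165,260),'side':(195,290,140,245)}.items():
    im=cams.get_image(n);hsv=cv2.cvtColor(im,cv2.COLOR_BGR2HSV)
    m=cv2.inRange(hsv,(14,150,90),(30,255,255));k=np.zeros_like(m);k[y0:y1,x0:x1]=m[y0:y1,x0:x1]
    c,l,st,ce=cv2.connectedComponentsWithStats(k)
    print(n,[(int(st[i,4]),ce[i].round(1).tolist(),at_z(n,ce[i],65)[:2].round(0).tolist()) for i in range(1,c) if 4<st[i,4]<400])
E
python3 bw.py
```

```text
18.45 [477.305  46.687 176.463] [ -0.785   4.365 -13.056 128.054  10.118  30.587  68.406] [-0.453 -0.677 -2.256] 0.15462919208990378 59.99709855001072
[[-0.951 -0.     0.308]
 [ 0.     1.     0.001]
 [-0.308  0.001 -0.951]]
top [(7, [264.7, 195.0], [589.0, 30.0]), (6, [260.3, 196.8], [582.0, 45.0]), (10, [255.7, 205.3], [552.0, 62.0]), (21, [260.2, 207.5], [543.0, 46.0]), (8, [265.0, 205.5], [551.0, 29.0])]
side [(15, [242.9, 181.7], [589.0, 133.0]), (46, [230.9, 214.0], [515.0, 8.0]), (58, [216.5, 214.3], [470.0, 20.0]), (6, [224.7, 212.7], [496.0, 19.0]), (17, [214.4, 221.9], [457.0, -8.0]), (14, [218.4, 233.6], [459.0, -55.0]), (8, [229.9, 232.6], [494.0, -62.0]), (17, [232.5, 237.0], [497.0, -80.0])]
```

Request:
{"op": "jog_arm", "data": {"motion": "1 -11.5 0 -3.1 0 8 0;1 -15.6 0 -1.9 0 16 0;1 -11.7 0 4.5 0 23 0;1 -5.8 0 13.5 0 28 0;1 0.9 0 21.9 0 33 0;1 8.2 0 29.7 0 38 0;1 16.3 0 37 0 43 0;1 24.9 0 43.3 0 48 0;1 34.1 0 49 0 53 0;1 43.7 0 53.9 0 58 0;1 53.7 0 57.9 0 63 0;1 53.7 0 57.9 0 63 0"}}

```text
clock: 19.75
tcp_pos: [533.6, 45.1, 231.2]
tool_rot: [[-0.707, 0.003, -0.708], [0.003, 1.0, 0.001], [0.708, -0.001, -0.707]]
ft_force: [0.5, -0.5, -2.4]
finger_gap: 0.151
finger_force: 60.0
```

```bash
python3 st.py; python3 bw.py
```

```text
19.75 [533.572  45.12  231.209] [ -0.408  38.842 -10.206  79.067  -1.522 106.959  78.947] [ 0.512 -0.468 -2.397] 0.15104496742395163 59.9969947234203
[[-0.707  0.003 -0.708]
 [ 0.003  1.     0.001]
 [ 0.708 -0.001 -0.707]]
top []
side [(18, [247.0, 143.7], [655.0, 317.0])]
```

Request:
{"op": "jog_arm", "data": {"motion": "1 0 0 4 0 2 0;1 0 0 -1 0 2 0;1 0 0 4 0 2 0;1 0 0 0 0 2 0;1 0 0 4 0 0 0;1 -8 0 8 0 -6 0;1 -18 0 10 0 -14 0;1 -28 -5 10 0 -22 0;1 -38 -25 10 0 -30 0;1 -48 -60 5 0 -38 0;1 -55 -100 0 0 -46 0;1 -55 -140 -5 0 -54 0"}}

```text
clock: 21.05
tcp_pos: [474.9, -94.9, 231.1]
tool_rot: [[-0.986, -0.0, 0.164], [-0.001, 1.0, -0.002], [-0.164, -0.002, -0.986]]
ft_force: [0.8, -0.6, -2.8]
finger_gap: 0.154
finger_force: 60.0
```

```bash
python3 st.py; python3 bw.py
```

```text
21.05 [474.911 -94.898 231.142] [ 14.081   4.138  -7.458 118.087  -0.619  48.406  97.087] [ 0.812 -0.621 -2.756] 0.15392356886647043 59.999657703615696
[[-0.986 -0.     0.164]
 [-0.001  1.    -0.002]
 [-0.164 -0.002 -0.986]]
top [(7, [256.7, 186.0], [622.0, 58.0]), (7, [262.1, 185.3], [624.0, 39.0]), (8, [251.9, 186.9], [619.0, 76.0]), (7, [259.3, 191.0], [604.0, 49.0]), (7, [266.0, 192.7], [597.0, 25.0])]
side [(10, [241.9, 179.2], [588.0, 145.0]), (32, [258.6, 195.4], [622.0, 57.0]), (6, [254.0, 198.5], [604.0, 49.0]), (19, [238.0, 209.0], [542.0, 21.0])]
```

All five blanks are in the bowl: five blobs, every one within 33 mm of the bowl centre at floor level. I lay the scoop down.

Request:
{"op": "jog_arm", "data": {"motion": "1 10 -20 -30 0 -1 0;1 20 -40 -70 0 -1 0;1 28 -56 -110 0 -1 0;1 28.6 -56 -150 0 -1 0;1 28.6 -56 -180 0 -1 0;1 28.6 -56 -190 0 -1 0;1 28.6 -56 -194 0 -1 0;1 28.6 -56 -195.5 0 -1 0;1 28.6 -56 -196 0 -1 0;1 28.6 -56 -196 0 -1 0"}}

```text
clock: 22.15
tcp_pos: [506.0, -150.1, 35.0]
tool_rot: [[-0.984, 0.001, 0.176], [0.001, 1.0, -0.001], [-0.176, -0.0, -0.984]]
ft_force: [-0.1, -0.5, -2.3]
finger_gap: 0.156
finger_force: 60.0
```

```bash
python3 st.py
```

```text
22.15 [ 505.963 -150.114   35.02 ] [ 17.355  24.482  -4.937 123.838  -0.54   21.862 103.474] [-0.075 -0.489 -2.284] 0.15615452553988354 59.996845505018825
[[-0.984  0.001  0.176]
 [ 0.001  1.    -0.001]
 [-0.176 -0.    -0.984]]
```

Request:
{"op": "jog_arm", "data": {"motion": "1 0 0 -0.5 0 0 0;1 0 0 -1 0 0 0;1 0 0 -1 0 0 0"}}

```text
clock: 22.45
tcp_pos: [505.3, -150.1, 33.2]
tool_rot: [[-0.985, 0.001, 0.175], [0.001, 1.0, -0.0], [-0.175, -0.0, -0.985]]
ft_force: [-2.5, 0.1, 2.5]
finger_gap: 0.152
finger_force: 60.0
```

Request:
{"op": "jog_arm", "data": {"motion": "0.5 0 0 -0.5 0 0 0;0 0 0 -0.5 0 0 0;0 0 0 -0.5 0 0 0;0 0 0 -0.5 0 0 0;0 0 0 -0.5 0 0 0;0 0 0 -0.5 0 0 0;0 -2 0 10 0 0 0;0 -6 0 30 0 0 0;0 -12 0 65 0 0 0;0 -18 0 105 0 0 0;0 -18 0 150 0 0 0;0 -18 0 190 0 0 0"}}

```text
clock: 23.65
tcp_pos: [486.5, -150.0, 225.6]
tool_rot: [[-0.985, 0.001, 0.175], [0.001, 1.0, -0.001], [-0.175, -0.0, -0.985]]
ft_force: [1.0, 0.7, -0.2]
finger_gap: 0.997
finger_force: 0.0
```

```bash
python3 st.py; python3 bw.py; python3 - <<'E'
from h import *
t=cams.get_image('side');x,y=proj('side',[590,-150,15])[0].astype(int)
hs=cv2.cvtColor(t,cv2.COLOR_BGR2HSV)
for X in([0,0,2],[20,15,2],[-20,-15,2],[-60,0,44],[-100,0,67],[60,0,0],[0,50,0],[0,-50,0]):
    u=proj('side',np.array(X)+[588.5,-150,0])[0].round().astype(int);print(X,hs[u[1],u[0]])
E
```

```text
23.65 [ 486.546 -149.978  225.575] [ 19.062   6.7    -5.663 116.074  -2.244  47.452 104.809] [ 0.997  0.724 -0.226] 0.9970053795737434 0.0
[[-0.985  0.001  0.175]
 [ 0.001  1.    -0.001]
 [-0.175 -0.    -0.985]]
top [(7, [256.7, 186.0], [622.0, 58.0]), (6, [262.0, 185.5], [624.0, 39.0]), (7, [251.7, 187.0], [618.0, 76.0]), (7, [259.3, 191.0], [604.0, 49.0]), (7, [266.0, 192.7], [597.0, 25.0])]
side [(11, [242.0, 179.0], [589.0, 146.0]), (36, [258.7, 195.7], [622.0, 56.0]), (11, [254.4, 198.9], [605.0, 47.0])]
[0, 0, 2] [ 17  41 154]
[20, 15, 2] [ 13  35 154]
[-20, -15, 2] [ 6 38 67]
[-60, 0, 44] [ 11 188  76]
[-100, 0, 67] [ 12 184  68]
[60, 0, 0] [ 15 162 178]
[0, 50, 0] [ 15 166 177]
[0, -50, 0] [ 15 158 202]
```

The scoop lies upright on the bench. Next I close the fingers and go over and behind the hold-down knob.

Request:
{"op": "jog_arm", "data": {"motion": "1 0 0 40 0 5 0;1 0 10 80 0 10 0;1 0 50 90 0 10 0;1 0 95 90 0 10 0;1 0 130 90 0 10 0;1 0 150 90 0 10 0;1 0 150 90 0 10 0", "grip_force": 20}}

```text
clock: 24.5
tcp_pos: [486.0, 3.5, 311.6]
tool_rot: [[-1.0, -0.006, -0.002], [-0.006, 1.0, 0.001], [0.002, 0.001, -1.0]]
ft_force: [0.6, -0.5, -0.6]
finger_gap: 0.449
finger_force: 0.0
```

Request:
{"op": "jog_arm", "data": {"motion": "1 0 10 0 0 0 -8;1 5 30 0 0 0 -16;1 15 55 0 0 0 -24;1 30 80 0 0 0 -32;1 45 105 0 0 0 -40;1 60 125 0 0 0 -48;1 75 140 0 0 0 -56;1 87.8 148.3 0 0 0 -64;1 87.8 148.3 0 0 0 -72;1 87.8 148.3 0 0 0 -76.2;1 87.8 148.3 0 0 0 -76.2"}}

```text
clock: 25.6
tcp_pos: [574.8, 146.5, 311.4]
tool_rot: [[-0.236, 0.972, -0.002], [0.972, 0.236, -0.002], [-0.001, -0.002, -1.0]]
ft_force: [-0.3, -0.1, -0.2]
finger_gap: 0.006
finger_force: 0.0
```

```bash
python3 st.py; python3 bw.py
```

```text
25.6 [574.782 146.548 311.36 ] [-10.839  16.025  -9.643  92.115   2.831  72.23   -7.337] [-0.333 -0.098 -0.152] 0.006137032649265795 0.0
[[-0.236  0.972 -0.002]
 [ 0.972  0.236 -0.002]
 [-0.001 -0.002 -1.   ]]
top [(7, [266.0, 192.7], [597.0, 25.0])]
side [(11, [241.9, 179.7], [588.0, 143.0]), (9, [271.8, 193.6], [667.0, 52.0]), (11, [261.4, 199.9], [626.0, 36.0]), (11, [229.2, 217.2], [506.0, -3.0]), (14, [225.1, 222.5], [488.0, -20.0]), (6, [238.5, 222.5], [529.0, -32.0]), (11, [228.4, 228.2], [493.0, -44.0])]
```

Request:
{"op": "jog_arm", "data": {"motion": "1 0 0 -40 0 0 0;1 0 0 -72 0 0 0;1 0 0 -80.6 0 0 0;1 0 0 -80.6 0 0 0;1 3.8 -15.5 -80.6 0 0 0;1 5.6 -23 -80.6 0 0 0;1 7.5 -31 -80.6 0 0 0;1 9.3 -38.5 -80.6 0 0 0;1 11.2 -46 -80.6 0 0 0;1 13 -54 -83 0 0 0;1 15 -62 -86.6 0 0 0"}}

```text
clock: 26.8
tcp_pos: [590.1, 85.7, 226.1]
tool_rot: [[-0.238, 0.971, 0.001], [0.971, 0.238, 0.0], [-0.0, 0.001, -1.0]]
ft_force: [-0.3, 0.4, 1.0]
finger_gap: 0.006
finger_force: 0.3
```

```bash
python3 st.py
```

```text
26.8 [590.103  85.683 226.136] [-5.887 19.621 -8.305 98.455  3.154 62.107 -1.441] [-0.322  0.411  1.008] 0.006073977347430489 0.33468498091679066
[[-0.238  0.971  0.001]
 [ 0.971  0.238  0.   ]
 [-0.     0.001 -1.   ]]
```

Request:
{"op": "jog_arm", "data": {"motion": "1 4 -15.6 -6 0 0 0;1 8.1 -32.4 -9 0 0 0;1 11.1 -44.8 -18 0 0 0;1 14.4 -57.9 -31 0 0 0;1 16.7 -67.5 -44 0 0 0;1 18.9 -76.5 -60 0 0 0;1 20.4 -82.5 -75.5 0 0 0;1 21.1 -85.6 -87 0 0 0;1 21.7 -87.8 -98.5 0 0 0;1 22 -89 -105.5 0 0 0"}}

```text
clock: 27.8
tcp_pos: [611.3, -2.5, 119.1]
tool_rot: [[-0.238, 0.971, -0.001], [0.971, 0.238, 0.0], [0.001, -0.001, -1.0]]
ft_force: [-0.9, -0.5, 0.2]
finger_gap: 0.007
finger_force: 0.2
```

Request:
{"op": "jog_arm", "data": {"motion": "1 0 0 -3 0 0 0;1 0 0 -5 0 0 0;1 0 0 -5 0 0 0"}}

```text
clock: 28.1
tcp_pos: [611.7, -2.4, 116.3]
tool_rot: [[-0.238, 0.971, 0.0], [0.971, 0.238, -0.0], [-0.0, 0.0, -1.0]]
ft_force: [-0.7, -0.2, 2.3]
finger_gap: 0.003
finger_force: 1.1
```

```bash
python3 st.py
```

```text
28.1 [611.682  -2.37  116.329] [  0.907  27.324  -6.222 102.576   3.708  50.293   6.773] [-0.713 -0.192  2.333] 0.0031708513630756595 1.0907508077798411
[[-0.238  0.971  0.   ]
 [ 0.971  0.238 -0.   ]
 [-0.     0.    -1.   ]]
```

Request:
{"op": "jog_arm", "data": {"motion": "1 1 -4 -1 0 0 0;1 1 -4 -2 0 0 0;1 1 -4 -3 0 0 0;1 1 -4 -3 0 0 0"}}

```text
clock: 28.5
tcp_pos: [613.3, -4.0, 115.7]
tool_rot: [[-0.239, 0.971, 0.002], [0.971, 0.239, 0.003], [0.002, 0.002, -1.0]]
ft_force: [-6.8, 2.2, 15.7]
finger_gap: 0.007
finger_force: 8.0
```

Resistance builds to 15.7 N at a tip height of 115.7, which means the arm is at its stop. I back off and verify.

Request:
{"op": "jog_arm", "data": {"motion": "1 1 -4 5 0 0 0;1 0 -4 40 0 0 0;1 -10 -20 85 0 0 0;1 -30 -60 130 0 0 0;1 -60 -110 160 0 0 0;1 -90 -160 180 0 0 0;1 -110 -205 190 0 0 0;1 -110 -240 190 0 0 0;1 -110 -240 190 0 0 0"}}

```text
clock: 29.4
tcp_pos: [500.8, -252.7, 304.2]
tool_rot: [[-0.231, 0.973, 0.003], [0.973, 0.231, -0.004], [-0.004, 0.002, -1.0]]
ft_force: [-0.0, 0.1, -0.8]
finger_gap: 0.008
finger_force: 0.0
```

```bash
python3 st.py; python3 bw.py; python3 - <<'E'
from h import *
Rz=R.from_euler('z',13.8,degrees=True).as_matrix();o=np.array([598.6,51.2,0])
for n in('side','top'):
    hs=cv2.cvtColor(cams.get_image(n),cv2.COLOR_BGR2HSV)[:,:,2]
    for X in([0,-65,112],[12,-65,112],[-12,-65,112],[0,-20,111],[0,10,111],[15,0,60],[-25,0,60],[0,70,200],[0,58,240]):
        u=proj(n,o+Rz@np.array(X))[0].round().astype(int);print(n,X,hs[u[1]-1:u[1]+2,u[0]-1:u[0]+2].min(),hs[u[1],u[0]])
hs=cv2.cvtColor(cams.get_image('side'),cv2.COLOR_BGR2HSV)
for X in([0,0,2],[20,15,2],[-60,0,44],[-100,0,67],[60,0,0],[0,50,0]):
    u=proj('side',np.array(X)+[588.5,-150,0])[0].round().astype(int);print('scoop',X,hs[u[1],u[0]])
E
```

```text
29.4 [ 500.824 -252.749  304.233] [21.816 12.437  0.683 97.6    0.008 69.74  35.808] [-0.044  0.128 -0.821] 0.008347398797188018 0.0
[[-0.231  0.973  0.003]
 [ 0.973  0.231 -0.004]
 [-0.004  0.002 -1.   ]]
top [(7, [256.7, 186.0], [622.0, 58.0]), (7, [262.1, 185.3], [624.0, 39.0]), (8, [251.9, 186.9], [619.0, 76.0]), (7, [266.0, 192.7], [597.0, 25.0])]
side [(53, [229.0, 231.7], [492.0, -58.0])]
side [0, -65, 112] 6 10
side [12, -65, 112] 3 10
side [-12, -65, 112] 4 13
side [0, -20, 111] 0 28
side [0, 10, 111] 17 32
side [15, 0, 60] 2 8
side [-25, 0, 60] 0 12
side [0, 70, 200] 7 8
side [0, 58, 240] 7 14
top [0, -65, 112] 50 50
top [12, -65, 112] 50 55
top [-12, -65, 112] 47 52
top [0, -20, 111] 111 128
top [0, 10, 111] 108 129
top [15, 0, 60] 116 131
top [-25, 0, 60] 161 162
top [0, 70, 200] 63 76
top [0, 58, 240] 95 105
scoop [0, 0, 2] [ 18  36 129]
scoop [20, 15, 2] [ 11  33 131]
scoop [-60, 0, 44] [ 11 189 132]
scoop [-100, 0, 67] [ 13 192 134]
scoop [60, 0, 0] [ 16 166 155]
scoop [0, 50, 0] [ 15 154 182]
```

```bash
python3 -c "
from rig import sign_off
print(sign_off())"
```

```text
the job is handed in; nothing more can be done
None
```

The job is handed in at about 29.4 s: all five blanks went into the polisher's bowl in one load, the scoop lies upright on the open bench, and the hold-down arm is fully down at its stop.

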